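Fit the tube block on the shaking incubator and hold it home

TASK

Fit the aluminium block with the twelve large wells onto the shaking incubator: bring it down gently, slide it about over the platform's two locating pins until it drops onto them, then press it down against the sprung probe until it sits flat on the platform. Finish while still holding it pressed fully home, so that I can drive its screws, and leave the block with the small wells and the other labware where they are.

Things in the scene. Friction and masses are not known exactly. Their poses are not given: they have to be found in the camera images.
- block12: the block to fit: bare aluminium cuboid 56 mm (its x) by 80 mm (its y) by 42 mm high, about 0.4 kg, twelve 11 mm wells (3 by 4) in its top. Origin at the centre of its underside, z up. Stands loose on the bench to the robot's left, next to the other block; the two may have changed places. Grip it across its 56 mm sides. A half turn about z fits as well
- block12_hole (a point): centre of the mouth of one of the two round blind pin holes in the underside of the twelve-well block: 9.5 mm wide, 14 mm deep. This one is 22 mm along the block's y from its origin, the other 22 mm the other way
- block30: the other block, to be left alone: aluminium too and of the same outer size, but with thirty 6 mm wells in its top. Origin at the centre of its underside
- shaker: shaking incubator, fixed on the bench: white housing 210 mm wide (y), 245 mm deep (x), flat top 100 mm high, sloping control panel at its -x end. On top is the aluminium platform, 96 mm (x) by 116 mm (y), parallel with the housing. Origin on the bench under the housing, z up
- bed (a point): middle parking position of the platform, on its upper face, 114 mm above the bench and 25 mm along the shaker's x from its origin. The platform orbits; it is parked and locked with its real centre up to 3 mm from this point in the shaker's x and up to 3 mm in its y (not told; never turned)
- pin (a point): nominal foot of one of the platform's two steel locating pins when parked in the middle: 22 mm along the shaker's y from the bed point; the other is 22 mm the other way, and the real ones are off by the same parking error. Pins 8 mm thick, 12 mm tall, the top edge chamfered to 6.4 mm. A block not on the pins lies 12 mm up on their tips
- probe (a joint): sprung temperature probe, a 10 mm brass button 5 mm proud of the platform's centre: push-down in m (0 up, 0.005 flush, when the block lies flat). Its spring takes 8 N to start, 13 N at flush, more than the block weighs: dropped on the pins the block rests 5 mm up on the probe, and pressed home it lies flat on the platform; let go, it rises again
- tuberack: blue rack full of small tubes, 82 x 122 x 44 mm, to be left alone. Origin at the centre of its underside
- tipbox: whitish box of pipette tips, 83 x 121 x 65 mm, to be left alone. Origin at the centre of its underside
- jar: glass jar with a foil-covered lid, 76 mm wide, 128 mm high, to be left alone. Origin at the centre of its underside
Not all that is in view belongs to the job. Leave any orange look-alike of the block12 alone.

How it is judged:
By the outcome, as a careful person would: the job done as asked, in the order asked, and still so for the second after the job is handed in, while the arm keeps its last pose, push and grip.
It also fails if it takes over 51 s, if anything falls off the work surface, if the arm or the gripper's body presses on something with over 40 N, if the wrist force passes 120 N, or if a joint passes its speed limit or range.

ROBOT

A 7-joint arm with a two-finger parallel gripper is mounted at the origin on the work surface. World frame = base frame: x ahead of the robot, y to its left, z up, the work surface at z = 0. Lengths are in m, angles in degrees, forces in N, time in s.
With the tool pointing down it reaches from about 0.425 to 0.825 m from the base axis. Payload 3.6 kg.
Tool frame: the origin (TCP) lies on the centre line of the jaws, within the pads' length; the fingertips stand 22 mm ahead of it and the grasp point (between the pads) lies 3 mm ahead of it; z points along the fingers, y is the line along which they close (so a half turn about z gives the same grasp; the last joint's range is limited). The gripper opens to 93 mm and grips with 3 to 60 N. Pads are 15 mm wide; open, the fingers measure 128 mm over their backs; the gripper's body (75 mm by 188 mm) begins 65 mm behind the grasp point.
Start: joints at [62.71, 35.231, -0.722, 81.555, 0.464, 63.22, -2.315], TCP at [0.283, -0.585, 0.241] pointing down, gripper open.
Joint ranges: [-178.69, 178.69], [-17.37, 117.87], [-77.05, 75.6], [15.02, 138.74], [-78.02, 258.01], [0.78, 113.62], [-162.83, 162.83]. Speed limits (degrees/s): [159.86, 159.86, 180, 180, 180, 180, 180].

INTERFACE

Orientations are given as a 3x3 rotation matrix whose columns are the frame's x, y, z axes.
In Python, from workcell import get_state, camera, camera_info, close_job gives the robot as it stands.
- The arm moves only by the tool arm_command, never from a script. Its argument "plan" is a list of rows, each a list of 3 entries, a list of its own where there are three numbers: the opening, from 0 (shut) to 1 (fully open), then the shift along the tool's x, y, z in m, then the turn about the tool's z in rad. A call has 1 to 5 rows; each row shifts and turns the commanded pose from where the row before left it, along the tool's axes as they then stand; what a row does not reach is not made up. A row lasts 1/10 s, in which the tool goes at most 50 mm and 8.59 degrees, less where a joint would pass 70% of its speed; a pose out of reach is approached as far as the arm can. A call with a gripper value outside its range is refused whole. The fingers move at their own pace and stop on an object; the grip force is fixed at half the most. Time passes only in rows, so rows that do not move let the fingers close. It gives the time, the measured TCP pose, the force, the opening and the grip force at its end, in the units of the state.
- get_state(): the state, without advancing time (a new reading comes with each control period).
- camera(name): name is "side" or "top" or "wrist"; returns the picture (400x640x3 uint8, red, green, blue); there is no depth.
- camera_info(name): a dict with "fx", "fy", "cx", "cy" (pixels), "rvec" (rotation vector, rad) and "tvec" (3), from world to camera coordinates, as OpenCV has them. Camera axes: x right, y down, z forward; pixel columns grow to the right and rows downward; lengths in m; the calibration is good to about 2 mm. A picture is of the moment at which its call begins: read the wrist's pose just before it. camera_info takes no time and is no camera call; for the wrist camera it gives the pose at the moment of the call.
- close_job(): hands the job in; it is judged then, once.
The state is a dict: "t": time; "joint_pos": joint angles; "qd": joint speeds; "effort": joint torques, N m; "ee_pos": TCP position; "tool_rot": TCP orientation; "ft_force": force on the tool from outside, world axes, zero at the start; "moment": the same for the moment, N m; "grip_width": finger opening in m; "finger_force": force on a finger pad.
Only numpy, scipy, OpenCV 4.12 (cv2) and the standard library are available. Lean on these libraries where they do the work, as an engineer would, in place of code of your own. Each camera call takes 0.05 s, during which the arm holds its last target. There are 200 camera calls.

## Working session

There is one attempt and no reset: what is moved stays moved. The work goes in short steps, Python scripts to look and compute and a tool call to move; the robot and the scene stay as the last step left them, time stands still between calls to the robot, and variables do not carry over. Pictures are saved under pics/ and viewed, at most 10 in all, crops included, and the job is handed in when it is done.

Besides the shell and the picture viewer there is one more tool, called as name(argument=value, ...), one argument or row to a line, values as JSON. arm_command: Moves the arm, as the interface text tells. Its arguments: {"type":"object","properties":{"plan":{"type":"array"}},"required":["plan"]}

```bash
mkdir -p pics; ls; cat > h.py <<'E'
import numpy as np, cv2
from workcell import get_state, camera, camera_info, close_job
def ray(name,uv,z,ci=None):
    c=ci or camera_info(name); R=cv2.Rodrigues(np.array(c["rvec"],float))[0]; t=np.array(c["tvec"],float).ravel()
    d=R.T@np.array([(uv[0]-c["cx"])/c["fx"],(uv[1]-c["cy"])/c["fy"],1]); o=-R.T@t
    return o+d*(z-o[2])/d[2]
def proj(name,p):
    c=camera_info(name); K=np.array([[c["fx"],0,c["cx"]],[0,c["fy"],c["cy"]],[0,0,1.]])
    return cv2.projectPoints(np.array(p,float).reshape(-1,1,3),np.array(c["rvec"],float),np.array(c["tvec"],float),K,None)[0][:,0]
def save(n,im): cv2.imwrite("pics/"+n,cv2.cvtColor(im,cv2.COLOR_RGB2BGR))
E
python3 - <<'E'
from h import *
a=camera("top");b=camera("side")
save("top.png",a);save("side.png",b)
for n in("top","side","wrist"):
    c=camera_info(n);R=cv2.Rodrigues(np.array(c["rvec"],float))[0];print(n,c["fx"],(-R.T@np.array(c["tvec"]).ravel()).round(3),R[2].round(3))
s=get_state();print(s["t"],s["ee_pos"],np.round(s["tool_rot"],3),s["grip_width"],s["ft_force"])
E
```

```text
pics
top 375.88837984615895 [ 0.46  -0.011  1.149] [ 0.084  0.001 -0.996]
side 411.9986949722693 [-0.105  0.825  0.945] [ 0.493 -0.596 -0.634]
wrist 289.36463320577604 [ 0.359 -0.549  0.383] [-0.272 -0.129 -0.954]
0.1 [ 0.28235305 -0.5847598   0.23961928] [[ 0.901  0.435 -0.001]
 [ 0.435 -0.9    0.002]
 [-0.    -0.002 -1.   ]] 0.09279300741647707 [0.01965218 0.41462974 0.15479533]
```

View pics/top.png

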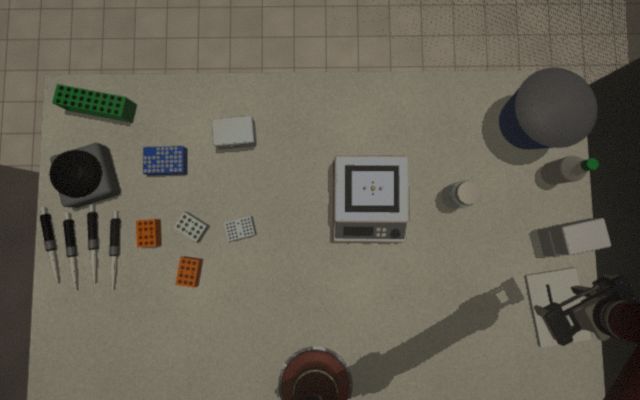

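View pics/side.png

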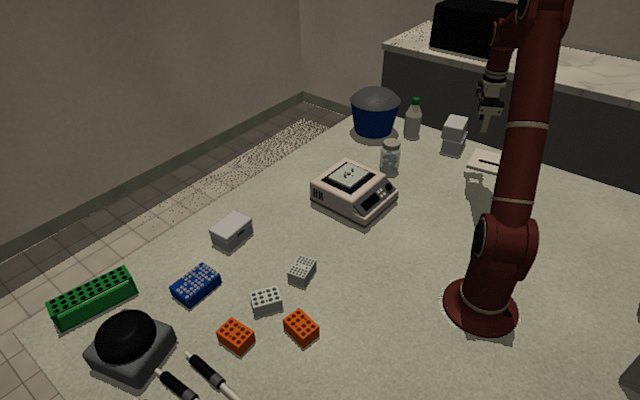

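Top view: the grey 12-well candidate is at (191,226) and the fine-well block at (240,229). The orange look-alikes are at (148,233) and (188,271). The shaker is at (372,198), with its platform at about (373,188). (191,226) has few, large wells and is bare aluminium, so it fits. I'll confirm that in a crop while measuring.

```bash
python3 - <<'E'
from h import *
a=cv2.cvtColor(cv2.imread("pics/top.png"),cv2.COLOR_BGR2RGB)
c1=cv2.resize(a[200:260,165:265],None,fx=6,fy=6,interpolation=cv2.INTER_CUBIC)
c2=cv2.resize(a[150:250,325:420],None,fx=3.6,fy=3.6,interpolation=cv2.INTER_CUBIC)
w=np.zeros((360,600+c2.shape[1],3),np.uint8);w[:,:600]=c1;w[:c2.shape[0],600:]=c2
save("crop.png",cv2.resize(w,(800,int(800*360/w.shape[1]))))
g=a.min(2)
print(a[225:228,185:200].mean((0,1)),a[245,165],a[170,340],a[185,372],a[170,352])
def rect(x0,y0,x1,y1,thr,z):
    m=((g[y0:y1,x0:x1]>thr)*255).astype(np.uint8); m=cv2.morphologyEx(m,cv2.MORPH_CLOSE,np.ones((5,5)))
    cs=cv2.findContours(m,cv2.RETR_EXTERNAL,cv2.CHAIN_APPROX_NONE)[0]; c=max(cs,key=cv2.contourArea)[:,0]+[x0,y0]
    P=np.array([ray("top",p,z)[:2] for p in c]); r=cv2.minAreaRect((P*1000).astype(np.float32)); print(np.round(r[0],1),np.round(r[1],1),round(r[2],1),"px",c.mean(0).round(1))
for t in(130,150,165): rect(170,205,213,248,t,.042);rect(218,210,262,248,t,.042)
for t in(150,170,190): rect(325,148,418,250,t,.1)
for t in(130,150,170): rect(350,168,397,210,t,.114)
E
```

```text
[116.62222222 117.06666667 105.91111111] [119 115  97] [138 138 136] [120 122 120] [68 64 62]Traceback (most recent call last):
  File "<stdin>", line 13, in <module>
  File "<stdin>", line 11, in rect
ValueError: max() iterable argument is empty
```

View pics/crop.png

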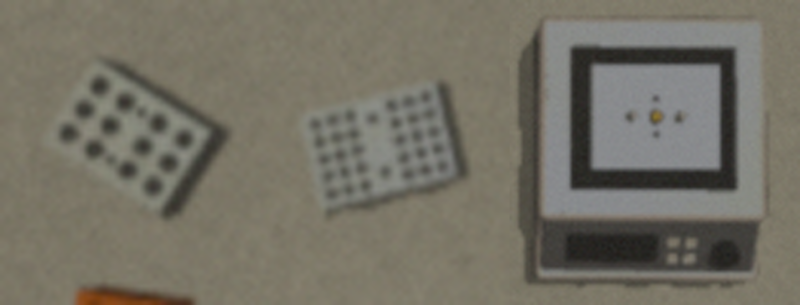

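The crop confirms it: 12 large wells (3×4) at top-view (191,226) and the 30 small wells at (240,229). The platform shows the brass probe with a pin on each side of it. Next I'll measure with a neutral-colour mask.

```bash
python3 - <<'E'
from h import *
a=cv2.cvtColor(cv2.imread("pics/top.png"),cv2.COLOR_BGR2RGB).astype(int)
sat=a[...,0]-a[...,2]; g=a.min(2)
def rect(x0,y0,x1,y1,mask,z,k=5):
    m=(mask[y0:y1,x0:x1]*255).astype(np.uint8); m=cv2.morphologyEx(cv2.resize(m,None,fx=1,fy=1),cv2.MORPH_CLOSE,np.ones((k,k)))
    c=max(cv2.findContours(m,cv2.RETR_EXTERNAL,cv2.CHAIN_APPROX_NONE)[0],key=cv2.contourArea)[:,0]+[x0,y0]
    P=np.array([ray("top",p,z)[:2] for p in c]); r=cv2.minAreaRect((P*1000).astype(np.float32)); print(np.round(r[0],1),np.round(r[1],1),round(r[2],1),"px",c.mean(0).round(1))
print(sat[225:228,185:200],sat[240:243,210:215])
for gt in(95,110): rect(165,200,215,250,(sat<12)&(g>gt),.042);rect(215,205,265,250,(sat<12)&(g>gt),.042)
for t in(95,110,125): rect(320,148,418,222,(sat<12)&(g>t),.1)
for t in(90,105,120): rect(352,169,395,209,g>t,.114)
# wells: dark blobs inside block
t=cv2.resize(a[200:260,165:265].astype(np.uint8),None,fx=8,fy=8,interpolation=cv2.INTER_CUBIC).min(2)
m=((t<85)*255).astype(np.uint8);n,l,s,ce=cv2.connectedComponentsWithStats(m)
for i in range(1,n):
    p=(ce[i]+.5)/8-.5+[165,200]
    if 150<s[i,4]<2500 and p[0]<211: print(s[i,4],p.round(1),ray("top",p,.042)[:2].round(4))
b=a[180:196,355:392]; print(np.argwhere(b[...,0]-b[...,2]>40).mean(0)+[180,355], proj("top",[[.65,.0,.114]]))
E
```

```text
[[11  8  6 12 11 14  9 10  9 10 10  7  8  9 10]
 [12 13 13 13 15 14 14  9 10  9  8 10  9 11 10]
 [16 13 16 16 11 13 10 10  8  8  9  9  9 10 10]] [[21 22 22 22 22]
 [22 22 20 21 20]
 [23 23 19 23 23]]
[467.1 359.7] [72.3 50.1] 57.6 px [192.1 226.1]
[460.1 217.8] [55.6 79.2] 13.5 px [239.2 228.3]
[473.3 351.5] [62.3 28.6] 58.0 px [194.7 223.8]
[460.6 218.5] [54.2 78.2] 13.6 px [239.  228.2]
[ 567.2 -164.1] [197.9 180.9] 89.4 px [371.2 189.3]
[ 567.2 -164.1] [197.9 180.9] 89.4 px [371.2 189.3]
[ 567.1 -164.1] [197.6 181. ] 89.3 px [371.3 189.2]
[ 570.9 -167.2] [117.5 100.2] 89.5 px [373. 187.]
[ 572.2 -167.3] [117.4  97.5] 89.5 px [373.  186.5]
[ 568.  -167.2] [117.3  89. ] 89.5 px [373. 188.]
585 [184.1 216.4] [0.4959 0.38  ]
565 [189.1 219.6] [0.4864 0.365 ]
549 [181.1 221.1] [0.4822 0.3886]
503 [195.6 223.8] [0.4741 0.3457]
552 [186.1 224.3] [0.4729 0.3736]
551 [178.  225.8] [0.4687 0.3972]
472 [200.6 226.9] [0.4647 0.3307]
540 [192.5 228.4] [0.4607 0.3544]
594 [183.  228.9] [0.4593 0.3823]
537 [197.6 231.6] [0.451  0.3395]
550 [189.6 233. ] [0.4473 0.3629]
549 [194.6 236.2] [0.4378 0.348 ]
[188.         372.71428571] [[312.45483516 159.19584788]]
```

arm_command(
  plan=[
    [0.85,[0.043,-0.025,0],0],
    [0.85,[0.043,-0.025,0],0],
    [0.85,[0.043,-0.025,0],0],
    [0.85,[0.043,-0.025,0],0],
    [0.85,[0.043,-0.025,0],0],
  ],
)

```text
t: 0.6
ee_pos: [0.4225, -0.3773, 0.2403]
tool_rot: [[0.901, 0.435, -0.001], [0.435, -0.901, 0.001], [-0.0, -0.001, -1.0]]
ft_force: [0.3, -0.8, -0.3]
grip_width: 0.0788
finger_force: 0.0
```

arm_command(
  plan=[
    [0.85,[0.043,-0.025,0],0],
    [0.85,[0.043,-0.025,0],0],
    [0.85,[0.043,-0.025,0],0],
    [0.85,[0.043,-0.025,0],0],
    [0.85,[0.033,-0.025,0],0],
  ],
)

```text
t: 1.1
ee_pos: [0.5536, -0.1744, 0.2402]
tool_rot: [[0.9, 0.437, 0.0], [0.437, -0.9, 0.001], [0.001, -0.001, -1.0]]
ft_force: [0.6, -0.6, -0.1]
grip_width: 0.0787
finger_force: 0.0
```

arm_command(
  plan=[
    [0.85,[0,0,0],0],
    [0.85,[0,0,0],0],
  ],
)

```text
t: 1.3
ee_pos: [0.5521, -0.1764, 0.2401]
tool_rot: [[0.899, 0.437, -0.001], [0.437, -0.899, 0.0], [-0.001, -0.001, -1.0]]
ft_force: [-0.0, -1.0, 0.2]
grip_width: 0.0792
finger_force: 0.0
```

```bash
python3 - <<'E'
from h import *
s=get_state();c=camera_info("wrist");a=camera("wrist");save("w1.png",a)
import json;json.dump({k:(v if isinstance(v,(int,float)) else np.array(v).tolist()) for k,v in c.items()},open("w1.json","w"))
print(s["t"],s["ee_pos"],np.round(s["tool_rot"],3).tolist(),s["joint_pos"])
print(proj("wrist",[[.571,-.167,.119],[.571,-.145,.126],[.571,-.189,.126]]))
E
```

```text
1.3 [ 0.55213706 -0.17641473  0.24009211] [[0.899, 0.437, -0.001], [0.437, -0.899, 0.0], [-0.001, -0.001, -1.0]] [ 17.54037382  28.9539633   -3.10109073  93.61448818   1.79044435
  57.55887604 -50.19775521]
[[317.21000684 176.069342  ]
 [295.16838215 167.55377893]
 [338.66573423 187.89418568]]
```

View pics/w1.png

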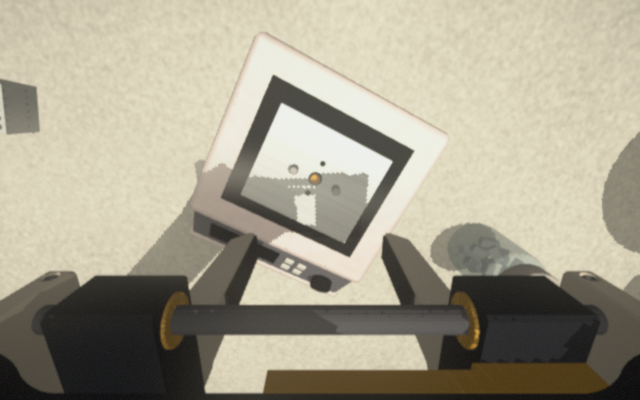

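The wrist view shows the platform with the brass probe at about (315,178) and the pins at about (293,169) and (336,189). I'll refine these.

```bash
cat > m.py <<'E'
from h import *
import json
c=json.load(open("w1.json"));a=cv2.cvtColor(cv2.imread("pics/w1.png"),cv2.COLOR_BGR2RGB).astype(int)
s=a[...,0]-a[...,2]; y,x=np.nonzero(s[165:192,300:330]>60); p=np.array([x.mean()+300,y.mean()+165])
print("probe",len(x),p,ray("wrist",p,.119,c).round(4))
# platform inner border: bright/dark frame inner edge -> use dark frame outer/inner contour
g=a.max(2); m=((g<95)*255).astype(np.uint8); m[:, :190]=0; m[262:]=0; m[:70]=0
m=cv2.morphologyEx(m,cv2.MORPH_OPEN,np.ones((5,5)))
cs,h=cv2.findContours(m,cv2.RETR_CCOMP,cv2.CHAIN_APPROX_NONE)
for q,hh in zip(cs,h[0]):
    if cv2.contourArea(q)>3000:
        for z in(.1,.114):
            P=np.array([ray("wrist",u,z,c)[:2]*1000 for u in q[:,0]],np.float32); r=cv2.minAreaRect(P);print(hh[3],z,np.round(r[0],1),np.round(r[1],1),round(r[2],2))
for nm,(u,v) in dict(A=(293,169),B=(336,189)).items(): print(nm,ray("wrist",(u,v),.126,c).round(4))
i=cv2.resize(a[150:210,275:355].astype(np.uint8),None,fx=8,fy=8,interpolation=cv2.INTER_CUBIC);save("w1c.png",i)
E
python3 m.py
```

```text
probe 44 [313.79545455 177.52272727] [ 0.5691 -0.1625  0.119 ]
-1 0.1 [ 595.3 -163.9] [149.2  75.2] 88.97
-1 0.114 [ 597.  -162.7] [141.8  71.5] 88.97
A [ 0.5696 -0.1416  0.126 ]
B [ 0.5698 -0.185   0.126 ]
```

View pics/w1c.png

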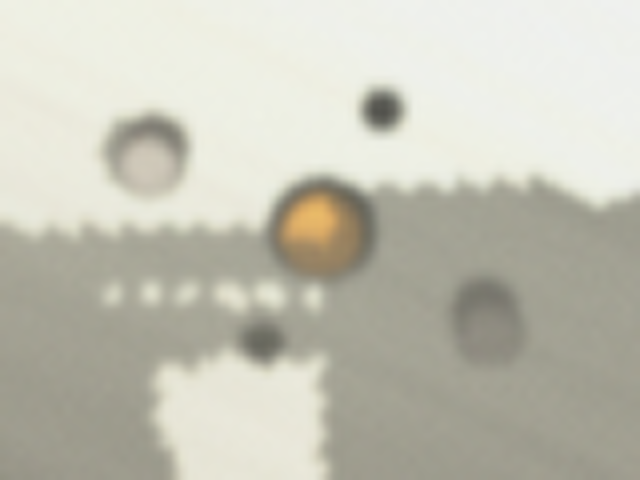

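```bash
python3 - <<'E'
from h import *
import json
c=json.load(open("w1.json"))
A,B,P=[ray("wrist",u,z,c) for u,z in (((292.9,170.1),.126),((335.4,191.4),.126),((314.3,177.7),.119))]
print(A,B,(A+B)/2,P,np.linalg.norm(A-B),np.degrees(np.arctan2(*(A-B)[[1,0]])))
# holes (screws) at ±? on platform
print([ray("wrist",u,.114,c).round(4) for u in((322.3,163.1),(307.3,192.2))])
# yaw via frame edges: dark/bright edges fitted on the far sides
a=cv2.cvtColor(cv2.imread("pics/w1.png"),cv2.COLOR_BGR2GRAY)
for p,q in(((283,104),(392,152)),((275,76),(413,152)),((263,34),(446,133)),((240,172),(280,105)),((262,36),(198,180)),((410,157),(350,255))):
    p=np.array(p,float);q=np.array(q,float);d=q-p;n=np.array([-d[1],d[0]])/np.linalg.norm(d);pts=[]
    for t in np.linspace(.12,.88,40):
        o=p+t*d;k=np.arange(-6,6.1,.25);s=o+k[:,None]*n
        v=cv2.remap(a,s[:,0].astype(np.float32),s[:,1].astype(np.float32),cv2.INTER_LINEAR).ravel().astype(float)
        g=np.abs(np.gradient(cv2.GaussianBlur(v[None],(9,1),2)[0]));pts.append(s[g.argmax()])
    z=.1 if p[1]<40 else .114
    W=np.array([ray("wrist",u,z,c)[:2] for u in pts],np.float32);l=cv2.fitLine(W,cv2.DIST_HUBER,0,.001,.001).ravel();print(np.degrees(np.arctan2(l[1],l[0])).round(2),l[2:])
E
```

```text
[ 0.56861568 -0.14189837  0.126     ] [ 0.56748858 -0.18556855  0.126     ] [ 0.56805213 -0.16373346  0.126     ] [ 0.56912636 -0.16298914  0.119     ] 0.04368471625247228 88.52156235428825
[array([ 0.584 , -0.1641,  0.114 ]), array([ 0.552 , -0.1635,  0.114 ])]
89.17 [ 0.6160114  -0.16484776]
88.85 [ 0.6334119  -0.16076449]
88.06 [ 0.66117793 -0.15694478]
-2.65 [ 0.5805113  -0.10616766]
-2.27 [ 0.5913301  -0.06181487]
-1.16 [ 0.5765594  -0.23425236]
```

arm_command(
  plan=[
    [0.85,[0.0145,-0.0475,0],0],
    [0.85,[0.0145,-0.0475,0],0],
    [0.85,[0.0145,-0.0475,0],0],
    [0.85,[0.0145,-0.0475,0],0],
    [0.85,[0.0145,-0.0475,0],0],
  ],
)

```text
t: 1.85
ee_pos: [0.5137, 0.0667, 0.2408]
tool_rot: [[0.903, 0.43, 0.0], [0.43, -0.903, -0.001], [-0.0, 0.001, -1.0]]
ft_force: [0.2, 1.2, -0.2]
grip_width: 0.079
finger_force: 0.0
```

arm_command(
  plan=[
    [0.85,[0.0145,-0.0475,0],0],
    [0.85,[0.0145,-0.0475,0],0],
    [0.85,[0.0145,-0.0475,0],0],
    [0.85,[0.0145,-0.0475,0],0],
    [0.85,[0.0145,-0.0475,0],0],
  ],
)

```text
t: 2.35
ee_pos: [0.4771, 0.3122, 0.2407]
tool_rot: [[0.903, 0.43, 0.001], [0.43, -0.903, -0.002], [0.0, 0.002, -1.0]]
ft_force: [0.5, 0.2, 0.4]
grip_width: 0.0793
finger_force: 0.0
```

arm_command(
  plan=[
    [0.85,[0.0145,-0.0475,0],0],
    [0.85,[0,0,0.02],-0.139],
    [0.85,[0,0,0.02],-0.139],
    [0.85,[0,0,0.02],-0.139],
    [0.85,[0,0,0.02],-0.139],
  ],
)

```text
t: 2.85
ee_pos: [0.4703, 0.3596, 0.1598]
tool_rot: [[0.534, 0.845, 0.001], [0.845, -0.534, -0.002], [-0.001, 0.002, -1.0]]
ft_force: [0.2, -1.0, -0.5]
grip_width: 0.0791
finger_force: 0.0
```

arm_command(
  plan=[
    [0.85,[0,0,0],0],
    [0.85,[0,0,0],0],
  ],
)

```text
t: 3.05
ee_pos: [0.4699, 0.3605, 0.1608]
tool_rot: [[0.541, 0.841, 0.0], [0.841, -0.541, -0.001], [-0.001, 0.001, -1.0]]
ft_force: [0.3, -0.1, 0.9]
grip_width: 0.0787
finger_force: 0.0
```

```bash
python3 - <<'E'
from h import *
s=get_state();c=camera_info("wrist");a=camera("wrist");save("w2.png",a)
import json;json.dump({k:(v if isinstance(v,(int,float)) else np.array(v).tolist()) for k,v in c.items()},open("w2.json","w"))
print(s["t"],s["ee_pos"],np.round(s["tool_rot"],3).tolist(),s["joint_pos"])
print(proj("wrist",[[.4668,.364,.042]]))
E
```

```text
3.05 [0.46986642 0.36052076 0.16076878] [[0.541, 0.841, 0.0], [0.841, -0.541, -0.001], [-0.001, 0.001, -1.0]] [-30.46153108  35.67589193 -14.78448799  96.71347686  11.41225513
  49.11945092 -82.81682423]
[[314.67732418 199.27290159]]
```

View pics/w2.png

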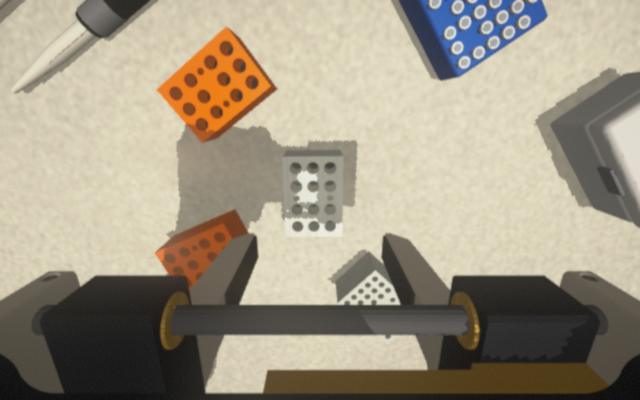

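The wrist view shows block12 squarely between the fingers, with its wells centred near (313,197) against a predicted (315,199). There's room for both fingers, so I'll correct and descend.

arm_command(
  plan=[
    [0.85,[0.0025,-0.0053,0.03],0],
    [0.85,[0,0,0.03],0],
    [0.85,[0,0,0.03],0],
    [0.85,[0,0,0.03],0],
    [0.85,[0,0,0.012],0],
  ],
)

```text
t: 3.6
ee_pos: [0.4653, 0.3664, 0.0274]
tool_rot: [[0.537, 0.843, -0.001], [0.843, -0.537, -0.002], [-0.002, 0.0, -1.0]]
ft_force: [-0.1, -0.1, 0.1]
grip_width: 0.0792
finger_force: 0.0
```

arm_command(
  plan=[
    [0.85,[0,0,0],0],
    [0.6,[0,0,0],0],
    [0.5,[0,0,0],0],
    [0.5,[0,0,0],0],
    [0.5,[0,0,0],0],
  ],
)

```text
t: 4.1
ee_pos: [0.4665, 0.3676, 0.0301]
tool_rot: [[0.536, 0.844, 0.003], [0.844, -0.536, 0.001], [0.003, 0.001, -1.0]]
ft_force: [0.1, -0.9, 4.6]
grip_width: 0.0561
finger_force: 30.0
```

arm_command(
  plan=[
    [0.4,[0,0,0],0],
    [0.4,[0,0,0],0],
    [0.4,[0,0,0],0],
    [0.4,[0,0,0],0],
  ],
)

```text
t: 4.5
ee_pos: [0.4665, 0.3676, 0.0301]
tool_rot: [[0.536, 0.845, 0.002], [0.845, -0.536, 0.001], [0.002, 0.001, -1.0]]
ft_force: [-0.0, -2.0, 6.2]
grip_width: 0.0555
finger_force: 30.0
```

arm_command(
  plan=[
    [0.4,[0,0,-0.01],0],
    [0.4,[0,0,-0.01],0],
    [0.4,[0,0,-0.02],0],
    [0.4,[0,0,0],0],
    [0.4,[0,0,0],0],
  ],
)

```text
t: 5.0
ee_pos: [0.4653, 0.3673, 0.0689]
tool_rot: [[0.535, 0.845, 0.0], [0.845, -0.535, 0.0], [0.0, -0.0, -1.0]]
ft_force: [0.3, 0.6, -3.9]
grip_width: 0.0556
finger_force: 30.0
```

```bash
python3 - <<'E'
from h import *
s=get_state();a=camera("side");b=camera("wrist");print(s["t"],s["ee_pos"],s["ft_force"],s["moment"],s["grip_width"])
u=proj("side",[s["ee_pos"]])[0].astype(int);print(u)
c=cv2.resize(a[u[1]-50:u[1]+40,u[0]-60:u[0]+60],None,fx=4,fy=4,interpolation=cv2.INTER_CUBIC)
w=np.zeros((400,800,3),np.uint8);w[:360,:480]=c;w[:200,480:]=cv2.resize(b,(320,200));save("s2.png",w)
E
```

```text
5.0 [0.46532727 0.36725647 0.06888976] [ 0.26175574  0.56155102 -3.85742   ] [-0.05839932 -0.0038218  -0.02292444] 0.05558294987888424
[263 290]
```

View pics/s2.png

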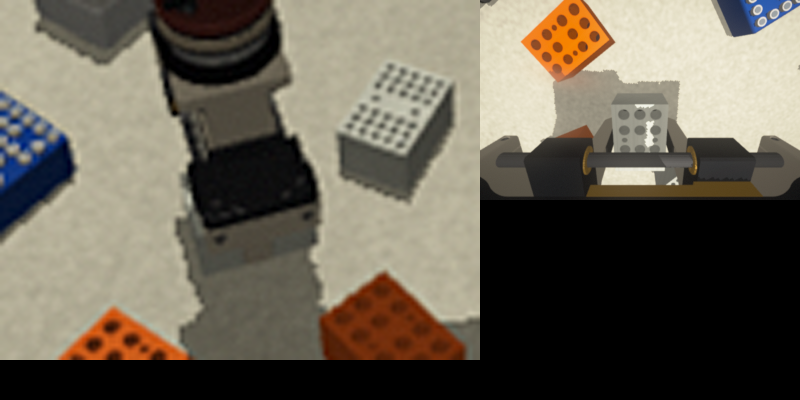

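It's held: -3.9 N matches the block's 0.4 kg. The side view shows only block30 and the orange ones left on the bench. Next I'll measure where the block sits in the hand.

```bash
cat > inhand.py <<'E'
from h import *
s=get_state();c=camera_info("wrist");b=camera("wrist");cv2.imwrite("pics/hand.png",cv2.cvtColor(b,cv2.COLOR_RGB2BGR))
x0,y0=255,195; t=cv2.resize(b[y0:310,x0:385],None,fx=6,fy=6,interpolation=cv2.INTER_CUBIC).max(2)
m=cv2.adaptiveThreshold(t,255,cv2.ADAPTIVE_THRESH_MEAN_C,cv2.THRESH_BINARY_INV,151,18)
n,l,st,ce=cv2.connectedComponentsWithStats(m)
R=np.array(s["tool_rot"]);p=np.array(s["ee_pos"])
for i in range(1,n):
    w,h,ar=st[i,2:5]
    if 1000<ar<7000 and .6<w/h<1.6 and ar/(w*h)>.55:
        u=(ce[i]+.5)/6-.5+[x0,y0]; q=R.T@(ray("wrist",u,p[2]+.012,c)-p); print(ar,u.round(1),(q*1000).round(1))
E
python3 inhand.py
```

```text
2560 [259.7 241.2] [ 20.5 -29.5 -12. ]
3135 [349.9 279.7] [ -1.7  16.3 -12. ]
2442 [288.9 279.7] [ -1.7 -15.6 -12. ]
```

```bash
python3 - <<'E'
from h import *
a=cv2.imread("pics/hand.png");cv2.imwrite("pics/handc.png",cv2.resize(a[170:320,240:400],None,fx=4,fy=4,interpolation=cv2.INTER_CUBIC))
E
```

```text
(no output)
```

View pics/handc.png

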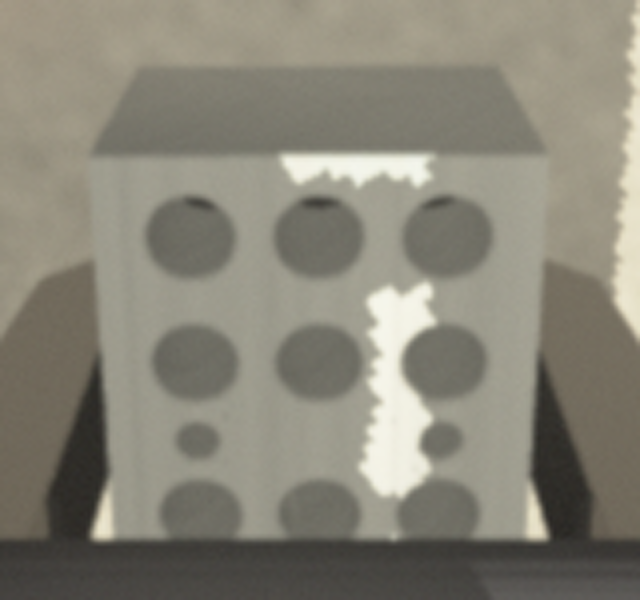

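The screw holes, on the block's centreline, show at full-image (289,280) and (350,280). That puts the block's centre about -1.7 mm in tool x and 0.3 mm in tool y. Now I'll lift and carry it.

arm_command(
  plan=[
    [0.4,[0,0,-0.04],0],
    [0.4,[0,0,-0.04],0],
    [0.4,[0,0,-0.045],0],
    [0.4,[-0.0327,0.0308,0],0],
    [0.4,[-0.0327,0.0308,0],0],
  ],
)

```text
t: 5.65
ee_pos: [0.4824, 0.2801, 0.1947]
tool_rot: [[0.532, 0.847, 0.002], [0.847, -0.532, 0.002], [0.003, 0.001, -1.0]]
ft_force: [0.7, -0.6, -4.8]
grip_width: 0.056
finger_force: 30.0
```

arm_command(
  plan=[
    [0.4,[-0.0327,0.0308,0],0],
    [0.4,[-0.0327,0.0308,0],0],
    [0.4,[-0.0327,0.0308,0],0],
    [0.4,[-0.0327,0.0308,0],0],
    [0.4,[-0.0327,0.0308,0],0],
  ],
)

```text
t: 6.15
ee_pos: [0.5245, 0.0566, 0.1929]
tool_rot: [[0.535, 0.845, -0.002], [0.845, -0.535, -0.0], [-0.001, -0.001, -1.0]]
ft_force: [0.1, 0.5, -4.1]
grip_width: 0.0559
finger_force: 30.0
```

arm_command(
  plan=[
    [0.4,[-0.0327,0.0308,0],0],
    [0.4,[-0.0327,0.0308,0],0],
    [0.4,[-0.0327,0.0308,0],0],
    [0.4,[-0.0327,0.0308,0],0],
    [0.4,[-0.0327,0.0308,0],0],
  ],
)

```text
t: 6.65
ee_pos: [0.567, -0.1637, 0.1927]
tool_rot: [[0.535, 0.845, -0.002], [0.845, -0.535, 0.001], [-0.0, -0.002, -1.0]]
ft_force: [1.3, 0.7, -3.5]
grip_width: 0.0556
finger_force: 30.0
```

arm_command(
  plan=[
    [0.4,[0,0,0],-0.136],
    [0.4,[0,0,0],-0.136],
    [0.4,[0,0,0],-0.136],
    [0.4,[0,0,0],-0.137],
    [0.4,[0,0,0],0],
  ],
)

```text
t: 7.15
ee_pos: [0.5667, -0.1622, 0.1924]
tool_rot: [[0.02, 1.0, -0.002], [1.0, -0.02, 0.001], [0.001, -0.002, -1.0]]
ft_force: [0.5, 0.5, -4.0]
grip_width: 0.0557
finger_force: 30.0
```

arm_command(
  plan=[
    [0.4,[0,0,0],0],
    [0.4,[0,0,0],0],
  ],
)

```text
t: 7.35
ee_pos: [0.5673, -0.162, 0.1933]
tool_rot: [[0.022, 1.0, -0.001], [1.0, -0.022, 0.0], [0.0, -0.001, -1.0]]
ft_force: [0.4, 0.3, -4.2]
grip_width: 0.0562
finger_force: 30.0
```

```bash
python3 - <<'E'
from h import *
s=get_state();R=np.array(s["tool_rot"]);p=np.array(s["ee_pos"]);print(s["t"],p,s["ft_force"],s["joint_pos"])
print("tool y ang",np.degrees(np.arctan2(R[1,1],R[0,1])),"want -1.1")
print("shift tool xy",(R.T@(np.array([.5685,-.1635,0])-np.r_[p[:2],0]))[:2]-[-.0017,.0003])
b=camera("wrist");save("w3.png",b)
E
```

```text
7.35 [ 0.56728453 -0.16199163  0.19326693] [ 0.39254913  0.2627059  -4.18827918] [ 28.53274892  34.36958116 -23.81276385  94.89712741  16.31179187
  54.24061952  -2.4528838 ]
tool y ang -1.2546436072751737 want -1.1
shift tool xy [0.0002186  0.00094821]
```

arm_command(
  plan=[
    [0.4,[0,0.001,0.015],0],
    [0.4,[0,0,0.012],0],
    [0.4,[0,0,0.004],0],
    [0.4,[0,0,0.002],0],
    [0.4,[0,0,0.0015],0],
  ],
)

```text
t: 7.9
ee_pos: [0.5687, -0.162, 0.1592]
tool_rot: [[0.02, 1.0, 0.0], [1.0, -0.02, 0.0], [0.0, 0.0, -1.0]]
ft_force: [-0.1, -0.0, -2.9]
grip_width: 0.0557
finger_force: 30.0
```

arm_command(
  plan=[
    [0.4,[0,0,0.001],0],
    [0.4,[0,0,0.0005],0],
    [0.4,[0,0,0.0005],0],
    [0.4,[0,0,0.0005],0],
    [0.4,[0,0,0],0],
  ],
)

```text
t: 8.4
ee_pos: [0.5685, -0.1621, 0.1567]
tool_rot: [[0.02, 1.0, 0.0], [1.0, -0.02, 0.0], [0.0, 0.0, -1.0]]
ft_force: [-0.3, 0.5, -3.2]
grip_width: 0.0553
finger_force: 30.0
```

arm_command(
  plan=[
    [0.4,[0,0,0.0005],0],
    [0.4,[0,0,0.0005],0],
    [0.4,[0,0,0.0005],0],
    [0.4,[0,0,0.0005],0],
    [0.4,[0,0,0],0],
  ],
)

```text
t: 8.9
ee_pos: [0.5684, -0.1621, 0.1545]
tool_rot: [[0.02, 1.0, -0.0], [1.0, -0.02, 0.0], [0.0, -0.0, -1.0]]
ft_force: [-0.2, -0.6, -3.8]
grip_width: 0.056
finger_force: 30.0
```

arm_command(
  plan=[
    [0.4,[0,0,0.0005],0],
    [0.4,[0,0,0.0005],0],
    [0.4,[0,0,0.0005],0],
    [0.4,[0,0,0.0005],0],
    [0.4,[0,0,0],0],
  ],
)

```text
t: 9.4
ee_pos: [0.5685, -0.162, 0.1526]
tool_rot: [[0.02, 1.0, -0.0], [1.0, -0.02, 0.0], [0.0, -0.0, -1.0]]
ft_force: [0.1, 0.0, -3.2]
grip_width: 0.0564
finger_force: 30.0
```

arm_command(
  plan=[
    [0.4,[0,0,0.0005],0],
    [0.4,[0,0,0.0005],0],
    [0.4,[0,0,0.0005],0],
    [0.4,[0,0,0.0005],0],
    [0.4,[0,0,0],0],
  ],
)

```text
t: 9.9
ee_pos: [0.5684, -0.162, 0.1505]
tool_rot: [[0.02, 1.0, -0.0], [1.0, -0.02, 0.0], [0.0, -0.0, -1.0]]
ft_force: [-0.2, -0.2, -3.4]
grip_width: 0.056
finger_force: 30.0
```

arm_command(
  plan=[
    [0.4,[0,0,0.0005],0],
    [0.4,[0,0,0.0005],0],
    [0.4,[0,0,0.0005],0],
    [0.4,[0,0,0.0005],0],
    [0.4,[0,0,0],0],
  ],
)

```text
t: 10.4
ee_pos: [0.5685, -0.162, 0.1491]
tool_rot: [[0.02, 1.0, -0.0], [1.0, -0.02, -0.0], [-0.0, -0.0, -1.0]]
ft_force: [-1.6, 1.0, 1.4]
grip_width: 0.0557
finger_force: 30.0
```

Contact comes at TCP z = 0.149, which is the probe height (pin tips would be 0.156), so the block has most likely gone straight onto the pins. I'll press on.

arm_command(
  plan=[
    [0.4,[0,0,0.0005],0],
    [0.4,[0,0,0.0005],0],
    [0.4,[0,0,0.0005],0],
    [0.4,[0,0,0.0005],0],
    [0.4,[0,0,0],0],
  ],
)

```text
t: 10.9
ee_pos: [0.5685, -0.162, 0.1479]
tool_rot: [[0.02, 1.0, 0.0], [1.0, -0.02, -0.0], [-0.0, 0.0, -1.0]]
ft_force: [-3.2, 0.6, 6.2]
grip_width: 0.0556
finger_force: 30.0
```

```bash
python3 - <<'E'
from h import *
s=get_state();print(s["ee_pos"],s["ft_force"],s["moment"],s["grip_width"])
a=camera("side");u=proj("side",[.568,-.163,.13])[0].astype(int);print(u)
save("s3.png",cv2.resize(a[u[1]-60:u[1]+50,u[0]-70:u[0]+70],None,fx=5,fy=5,interpolation=cv2.INTER_CUBIC))
E
```

```text
[ 0.56849084 -0.16200913  0.14789575] [-3.21636879  0.56915862  6.23435437] [ 0.19264953  0.83313833 -0.10499015] 0.055588439000877954
[348 170]
```

View pics/s3.png

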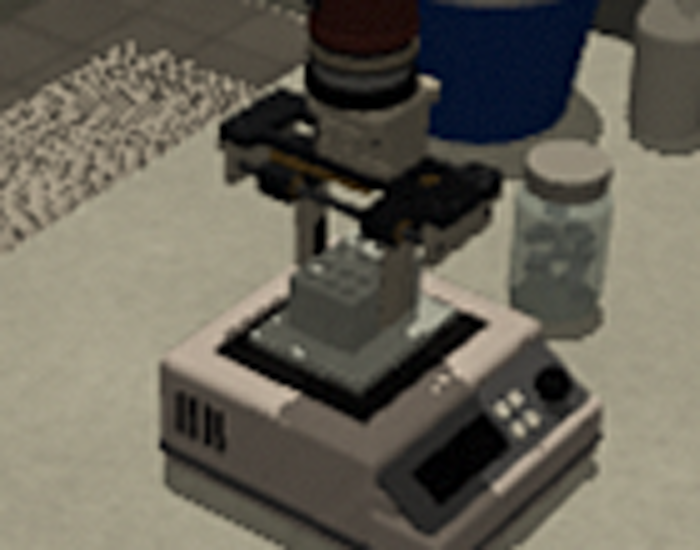

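The side view shows the block held low and level on the platform. The -3 N in x means the pins are bearing on it, so I'll ease over slightly and keep pressing.

arm_command(
  plan=[
    [0.4,[0,-0.0004,0.0005],0],
    [0.4,[0,0,0.0005],0],
    [0.4,[0,0,0.0005],0],
    [0.4,[0,0,0.0005],0],
    [0.4,[0,0,0],0],
  ],
)

```text
t: 11.45
ee_pos: [0.5684, -0.162, 0.1463]
tool_rot: [[0.02, 1.0, 0.001], [1.0, -0.02, -0.001], [-0.001, 0.001, -1.0]]
ft_force: [-3.5, 1.0, 7.3]
grip_width: 0.0563
finger_force: 30.0
```

arm_command(
  plan=[
    [0.4,[0,0,0.0005],0],
    [0.4,[0,0,0.0005],0],
    [0.4,[0,0,0.0005],0],
    [0.4,[0,0,0],0],
    [0.4,[0,0,0],0],
  ],
)

```text
t: 11.95
ee_pos: [0.5684, -0.162, 0.1451]
tool_rot: [[0.02, 1.0, 0.001], [1.0, -0.02, -0.001], [-0.001, 0.001, -1.0]]
ft_force: [-4.1, 0.2, 9.2]
grip_width: 0.056
finger_force: 30.0
```

arm_command(
  plan=[
    [0.4,[0,-0.0004,0.0005],0],
    [0.4,[0,0,0.0005],0],
    [0.4,[0,0,0.0005],0],
    [0.4,[0,0,0],0],
    [0.4,[0,0,0],0],
  ],
)

```text
t: 12.45
ee_pos: [0.5684, -0.162, 0.1442]
tool_rot: [[0.02, 1.0, 0.002], [1.0, -0.02, -0.001], [-0.001, 0.002, -1.0]]
ft_force: [-4.6, 1.1, 11.4]
grip_width: 0.056
finger_force: 30.0
```

arm_command(
  plan=[
    [0.4,[0,0,0.0005],0],
    [0.4,[0,0,0.0005],0],
    [0.4,[0,0,0],0],
    [0.4,[0,0,0],0],
  ],
)

```text
t: 12.85
ee_pos: [0.5684, -0.162, 0.1442]
tool_rot: [[0.02, 1.0, 0.002], [1.0, -0.02, -0.001], [-0.001, 0.002, -1.0]]
ft_force: [-6.1, 0.2, 16.2]
grip_width: 0.0559
finger_force: 30.0
```

arm_command(
  plan=[
    [0.4,[0,-0.0005,0.0005],0],
    [0.4,[0,-0.0005,0],0],
    [0.4,[0,0,0],0],
    [0.4,[0,0,0],0],
    [0.4,[0,0,0],0],
  ],
)

```text
t: 13.35
ee_pos: [0.5683, -0.162, 0.1442]
tool_rot: [[0.02, 1.0, 0.005], [1.0, -0.02, -0.002], [-0.001, 0.005, -1.0]]
ft_force: [-4.4, 1.5, 17.7]
grip_width: 0.056
finger_force: 30.0
```

```bash
python3 - <<'E'
from h import *
s=get_state();print(s["t"],s["ee_pos"],s["ft_force"],s["moment"],np.round(s["tool_rot"],4).tolist())
E
```

```text
13.35 [ 0.56834968 -0.16200655  0.14417429] [-4.43194479  1.46554985 17.67576495] [0.34591768 1.28857318 0.06945896] [[0.0202, 0.9998, 0.0046], [0.9998, -0.0202, -0.0015], [-0.0014, 0.0047, -1.0]]
```

arm_command(
  plan=[
    [0.4,[0,0.0006,0],0],
    [0.4,[0,0.0006,0],0],
    [0.4,[0,0,0],0],
    [0.4,[0,0,0],0],
    [0.4,[0,0,0],0],
  ],
)

```text
t: 13.85
ee_pos: [0.5684, -0.162, 0.1441]
tool_rot: [[0.02, 1.0, 0.002], [1.0, -0.02, -0.002], [-0.002, 0.002, -1.0]]
ft_force: [-7.4, 0.9, 18.6]
grip_width: 0.0556
finger_force: 30.0
```

```bash
python3 - <<'E'
from h import *
s=get_state();print(s["t"],s["ee_pos"],s["ft_force"],s["moment"],np.round(s["tool_rot"],4).tolist())
E
```

```text
13.85 [ 0.56842143 -0.16204437  0.14412443] [-7.35201123  0.94359469 18.61858475] [0.44909517 1.76362868 0.07284919] [[0.0202, 0.9998, 0.0021], [0.9998, -0.0202, -0.0016], [-0.0016, 0.0021, -1.0]]
```

The block has travelled 5.0 mm from first probe contact to TCP z = 0.144. There it stops hard and flat, with about 22 N on the platform, and it can't move sideways because the pins hold it. Handing in.

```bash
python3 -c "
from h import *
print(close_job())"
```

```text
the job is handed in; nothing more can be done
None
```

The twelve-well block is on both locating pins and still gripped, pressed flat on the platform with about 22 N so you can drive its screws; it went onto the pins on the first descent, so no sliding search was needed, and block30 and the other labware were not touched.

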